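# Set the form clipboard over the table edge and hold it for a form change

### The arm

A 6-joint arm with a two-finger parallel gripper is mounted at the origin on a cart in front of the work surface, level with it; the furniture and walls round the work are solid. World frame = base frame: x ahead of the robot, y to its left, z up, the work surface at z = 0. Lengths are in m, angles in rad, forces in N, time in s.
With the tool pointing down it reaches from about 0.3 to 0.875 m from the base axis. Payload 6.4 kg.
Tool frame: the origin (TCP) lies between the finger pads; the fingertips stand 19 mm ahead of it and the grasp point (between the pads) is the TCP; z points along the fingers, y is the direction in which the jaws open and shut (so a half turn about z gives the same grasp; the last joint's range is limited). The gripper opens to 85 mm and grips with 20 to 120 N. Pads are 22 mm wide; open, the fingers measure 114 mm over their backs; the gripper's body (76 mm by 85 mm) begins 54 mm behind the grasp point. The pads swing forward as they close: fully open they stand 13 mm farther back than shut.
Start: joints at [-1.527, 0.181, 1.607, -0, 1.354, -0.206], TCP at [0.142, -0.557, 0.25] pointing down, gripper open.
Joint ranges: [-2.99, 2.99], [-0.89, 2.07], [0.3, 2.58], [-1.14, 4.28], [0, 2.63], [-3.12, 3.12]. Speed limits (rad/s): [2.57, 2.57, 3.01, 3.14, 3.14, 3.14].

### API

Orientations are given as a unit quaternion [w, x, y, z].
In Python, from bench import * gives the robot as it stands.
- The arm moves only by the tool apply_moves, never from a script. Its argument "moves" is a list that holds one entry, the list of rows, each a list of 7 numbers: the shift along the tool's x, y, z in cm, then the turn, a rotation vector about the tool's x, y, z in rad, then the opening, from 0 (shut) to 1 (fully open). A call has 1 to 8 rows; each row is the pose to reach, as a shift and turn from the pose commanded when the call began, along the tool's axes at that moment; what a row does not reach only later rows make up. A row lasts 1/10 s, in which the tool goes at most 50 mm and 8.59 degrees, less where a joint would pass 70% of its speed; a pose out of reach is approached as far as the arm can. A call with a gripper value outside its range is refused whole. The fingers move at their own pace and stop on an object; the grip force is fixed at half the most. Time passes only in rows, so rows that repeat a pose let the fingers close. It gives the time, the measured TCP pose, the force and the opening at its end, in the units of the state.
- get_obs(): the state, without advancing time (a new reading comes with each control period).
- camera(name): name is "scene" or "top" or "wrist"; returns the picture (480x640x3 uint8, red, green, blue); there is no depth.
- get_calibration(name): a dict with "vertical_fov" (degrees; the focal length in pixels is half the picture's height over the tangent of half this angle, whatever the lens; pixels are square), "cx", "cy" (the principal point, pixels), "k1" (the pictures are not rectified: a ray, as slopes to the right and down, at radius r is drawn at 1 + k1 r^2 times it, then the intrinsics apply), "R" (3x3) and "t" (3): a world point X has camera coordinates R X + t. Camera axes: x right, y down, z forward; pixel columns grow to the right and rows downward; lengths in m; the calibration is good to about 2 mm. A picture is of the moment at which its call begins: read the wrist's pose just before it. get_calibration takes no time and is no camera call; for the wrist camera it gives the pose at the moment of the call.
- hand_in(): hands the job in, once; it reports no verdict.
The state is a dict: "time_s": time; "q": joint angles; "dq": joint speeds; "joint_efforts": joint torques, N m; "eef_pos": TCP position; "eef_rot": TCP orientation; "wrist_force": force on the tool from outside, world axes, zero at the start; "torque": the same for the moment, N m; "opening": opening from 0.0 (shut) to 1.0 (fully open).
Only numpy, scipy, OpenCV 4.12 (cv2) and the standard library are available. Lean on these libraries where they do the work, as an engineer would, in place of code of your own. Each camera call takes 0.05 s, during which the arm holds its last target. There are 200 camera calls.

### The job

Slide the clipboard across the table towards its front edge until the whole metal clip is just past the edge, with no more than a finger's width of the board behind the clip sticking out as well and the board square to the edge, so that I can reach round it and squeeze the clip. Only push it or drag it with your fingertips: do not pick it up, and leave the things round it where they lie. Then press a fingertip firmly but not hard on the part of the board that lies on the table, and finish while still holding it down, so that it does not tip when I change the form.

Things in the scene. Friction and masses are not known exactly. Their poses are not given: they have to be found in the camera images.
- clipboard: dark grey clipboard with white form sheets and a steel clip, loose, 0.24 to 0.39 kg, slides with ordinary friction. Board 250 (its x) x 170 (its y) x 5 mm; origin at the centre of its underside, z up. The clip is at its -x end, which faces the table's front edge (turned up to 0.35 rad at the start). The sheets are fixed on it, their top about 7 mm above the table; they may be pressed on
- clip_back (a point): point on the board's centre line just behind the clip's jaw, 73 mm from the board's origin towards its -x end, 5 mm above its underside; the whole clip (104 mm wide, its lever up to 27 mm above the table) lies between here and the -x end of the board, 52 mm away
- foot_mid (a point): middle of the board's foot end (+x end), 125 mm from its origin, 5 mm above its underside. A paper-stop ridge 6 mm thick and 150 mm long runs along this end, flush with the board's end face; its top is 10.5 mm above the table, so the end face can be pushed by fingertips a few mm above the table
- worktable: the table, fixed; its top is the plane z = 0 and its front edge is straight and runs along world y at x = 0.270 (the table lies on the +x side, the floor 0.735 m below). Its axes are the world's; its origin is down at floor level
- marker_mid (a point): middle of a marker pen, 131 x 13 x 14 mm, lying to the right of the clipboard with its length (its y axis) roughly towards the robot; 7 mm above the table; leave it alone
- thermometer_mid (a point): middle of a white pistol-shaped thermometer lying on its side, 95 x 118 x 35 mm, right of the marker; 17 mm above the table; leave it alone
- note_block_mid (a point): middle of a block of sticky notes, 78 x 77 mm, 18 mm high (top sheets curl to 24), to the left of the clipboard; 9 mm above the table; leave it alone
- roll_mid (a point): middle of a roll of skin-coloured fixing tape lying flat, 62 x 65 mm, 26 mm high, left of the clipboard's foot; 13 mm above the table; leave it alone

How it is judged:
By the outcome, as a careful person would: the job done as asked, in the order asked, and still so for the second after the job is handed in, while the arm keeps its last pose, push and grip.
It also fails if it takes over 54 s, if anything falls off the work surface, if the arm or the gripper's body presses on something with over 40 N, if the wrist force passes 120 N, or if a joint passes its speed limit or range.

## Working session

There is one attempt and no reset: what is moved stays moved. The work goes in short steps, Python scripts to look and compute and a tool call to move; the robot and the scene stay as the last step left them, time stands still between calls to the robot, and variables do not carry over. Pictures are saved under pics/ and viewed, about 8 in all and at most 12, crops included, and the job is handed in when it is done.

Besides the shell and the picture viewer there is one more tool, called as a command line: name --argument value ..., lists and objects as JSON in quotes. apply_moves: Moves the arm, as the interface text tells. Its arguments: {"type":"object","properties":{"moves":{"type":"array","items":{"type":"array","items":{"type":"array","items":{"type":"number"}}}}},"required":["moves"]}

```bash
mkdir -p pics; ls; python3 - <<'E'
from bench import *
import cv2
print(get_obs())
for n in("scene","top"):
    cv2.imwrite(f"pics/{n}0.png",camera(n)[...,::-1]); print(n,get_calibration(n))
E
```

```text
pics
{'time_s': 0.0, 'q': array([-1.52726482e+00,  1.81539314e-01,  1.60802876e+00,  1.49070695e-05,
        1.35378646e+00, -2.06290053e-01]), 'dq': array([-0.00128943, -0.00136627, -0.0011848 , -0.00032984,  0.00060804,
        0.00042413]), 'joint_efforts': array([-3.65592075e-05, -4.44874048e+01, -3.51328325e+01, -3.23592021e-04,
        9.11946263e-03,  1.99931173e-05]), 'eef_pos': array([ 0.14216134, -0.5566073 ,  0.24937506]), 'eef_rot': array([-8.77432025e-04,  9.92208603e-01,  1.24584561e-01,  7.88642915e-05]), 'wrist_force': array([0.47331684, 0.58207108, 0.33476701]), 'torque': array([0.0176148 , 0.0476353 , 0.00171764]), 'opening': 1.0023958093370862}
scene {'vertical_fov': 45.707706097518646, 'cx': 318.62879480542796, 'cy': 245.0002726391972, 'k1': -0.09233776588585571, 'R': array([[-0.51201212, -0.85897035,  0.00367784],
       [-0.35027406,  0.20487685, -0.91396584],
       [ 0.78431605, -0.46924984, -0.40577446]]), 't': array([ 0.07659889, -0.08228498,  1.29084988])}
top {'vertical_fov': 55.325724530851446, 'cx': 329.25055431778407, 'cy': 246.5371320686366, 'k1': -0.1165341439510299, 'R': array([[ 2.10152030e-03, -9.99997501e-01,  7.63166696e-04],
       [-9.97818952e-01, -2.14729224e-03, -6.59752107e-02],
       [ 6.59766846e-02, -6.22853948e-04, -9.97820970e-01]]), 't': array([-0.2375863 ,  0.47112927,  1.01129724])}
```

View pics/top0.png

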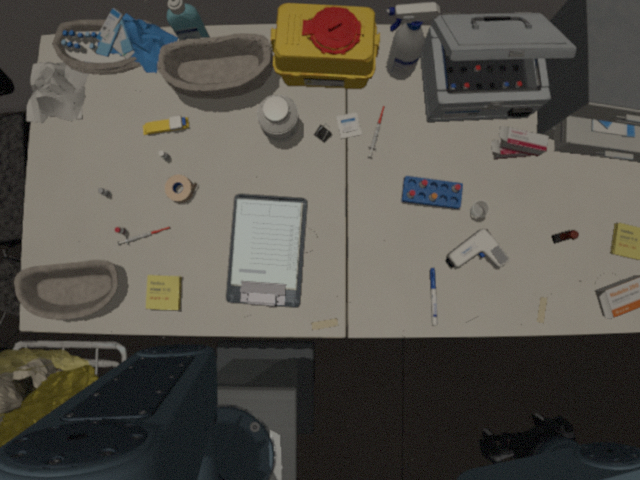

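View pics/scene0.png

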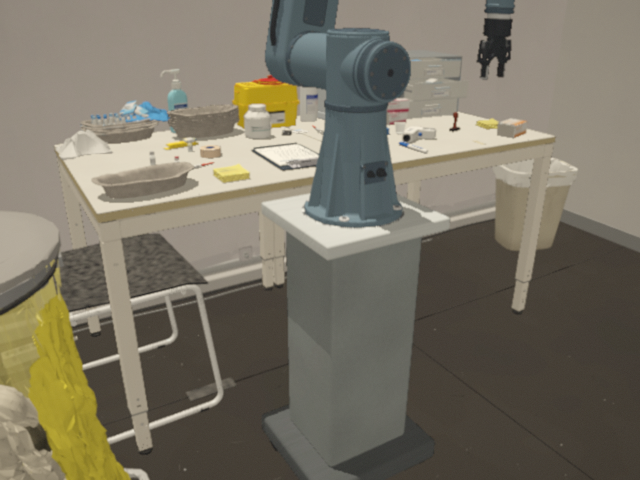

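The top view shows the clipboard (corners about (235,195), (307,197), (298,306), (227,303)), slightly turned. The front edge is at row ~333, the marker at (434,295) and the notes at (163,293). Next I measure it.

```bash
cat > h.py <<'E'
import numpy as np, cv2
from bench import *
from scipy.spatial.transform import Rotation as Rn
def K(c):
    f=240/np.tan(np.radians(c["vertical_fov"]/2)); return np.array([[f,0,c["cx"]],[0,f,c["cy"]],[0,0,1]])
def ray(c,px,z):
    px=np.asarray(px,float).reshape(-1,1,2); k=K(c)
    # drawn = s(1+k1 r^2)
    s=cv2.undistortPoints(px,k,np.array([c["k1"],0,0,0.]))[:,0]
    d=np.c_[s,np.ones(len(s))]@c["R"]; o=-c["R"].T@c["t"]
    return o+d*((z-o[2])/d[:,2])[:,None]
def proj(c,X):
    return cv2.projectPoints(np.asarray(X,float).reshape(-1,3),cv2.Rodrigues(c["R"])[0],c["t"],K(c),np.array([c["k1"],0,0,0.]))[0][:,0]
def tcp():
    o=get_obs(); w,x,y,z=o["eef_rot"]; return np.array(o["eef_pos"]),Rn.from_quat([x,y,z,w]).as_matrix(),o
def rot(q): return Rn.from_quat([q[1],q[2],q[3],q[0]]).as_matrix()
E
python3 - <<'E'
from h import *
im=cv2.imread("pics/top0.png");c=get_calibration("top")
g=cv2.cvtColor(im,cv2.COLOR_BGR2HSV)
m=((g[...,2]<95)).astype(np.uint8); m[:185]=0;m[318:]=0;m[:,:215]=0;m[:,320:]=0
cn=max(cv2.findContours(m,0,2)[0],key=cv2.contourArea)
p=ray(c,cn[:,0],0.005)[:,:2]
r=cv2.minAreaRect((p*1000).astype(np.float32)); print("rect",r,cv2.boxPoints(r))
def blob(mask,x0,y0,x1,y1,z,n):
    k=np.zeros_like(mask,np.uint8);k[y0:y1,x0:x1]=mask[y0:y1,x0:x1]
    cn=np.vstack([q[:,0] for q in cv2.findContours(k,0,2)[0]])
    P=ray(c,cn,z)[:,:2]; print(n,P.min(0),P.max(0))
blob((g[...,1]>100),140,270,190,315,.015,"note")
blob((g[...,1]>75),160,170,200,205,.02,"roll")
blob((g[...,1]>90),425,260,445,330,.007,"marker")
# table edge
for u in (50,120,200,240,300,380,420):
    col=g[310:350,u,2].astype(int); v=310+np.argmin(np.diff(col)); print(u,v,ray(c,[u,v+.5],0)[0,:2])
o=get_obs();print(rot(o["eef_rot"]))
big=cv2.resize(im[180:345,140:330],None,fx=3.5,fy=3.5,interpolation=cv2.INTER_CUBIC)
b=cv2.boxPoints(r)/1000
q=proj(c,np.c_[b,np.full(4,.005)])
cv2.polylines(big,[((q-[140,180]+.5)*3.5).astype(int)],True,(0,0,255),1)
cv2.imwrite("pics/c1.png",big)
E
```

```text
rect ((464.0438537597656, -94.27993774414062), (169.78440856933594, 251.2305908203125), 85.87548828125) [[ 3.3264807e+02 -1.6991751e+02]
 [ 5.8322803e+02 -1.8798706e+02]
 [ 5.9543964e+02 -1.8642365e+01]
 [ 3.4485968e+02 -5.7281494e-01]]
note [0.32907628 0.09878662] [0.4038538  0.17975875]
roll [0.57459351 0.07234574] [0.62315656 0.13592316]
marker [ 0.31763923 -0.47593447] [ 0.4238948  -0.46509671]
50 332 [0.26687994 0.42540348]
120 334 [0.26731888 0.24793115]
200 335 [0.26879823 0.05760935]
240 336 [ 0.2677491  -0.03460082]
300 337 [ 0.26659164 -0.17094915]
380 337 [ 0.26675348 -0.35179673]
420 337 [ 0.26626907 -0.44293565]
[[ 9.68964402e-01  2.47200295e-01 -4.05411702e-05]
 [ 2.47200066e-01 -9.68963255e-01  1.52924492e-03]
 [ 3.38746891e-04 -1.49180567e-03 -9.99998830e-01]]
```

View pics/c1.png

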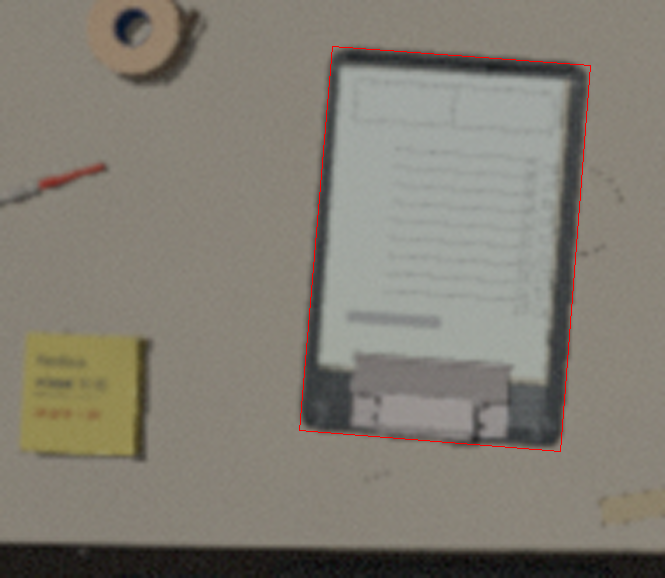

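The rectangle fits the board well: centre ≈ (0.464, -0.094), yaw ≈ -0.072 rad. The table edge reads 3 mm short of 0.270, so I apply +3 mm in x. I will push the foot end with both open fingertips, starting about 40 mm behind it and turned to match the board.

apply_moves --moves '[[[29, -16, 4, 0, 0, 0.15, 1], [29, -16, 4, 0, 0, 0.32, 1], [29, -16, 4, 0, 0, 0.32, 1], [29, -16, 4, 0, 0, 0.32, 1], [29, -16, 4, 0, 0, 0.32, 1], [29, -16, 4, 0, 0, 0.32, 1], [29, -16, 4, 0, 0, 0.32, 1], [29, -16, 4, 0, 0, 0.32, 1]]]'

```text
time_s: 0.9
eef_pos: [0.3857, -0.3267, 0.2092]
eef_rot: [-0.001, 0.999, -0.033, -0.0]
wrist_force: [-0.8, -0.6, -0.0]
opening: 1.004
```

apply_moves --moves '[[[23.1, -23.7, 14.5, 0, 0, 0, 1], [23.1, -23.7, 14.5, 0, 0, 0, 1], [23.1, -23.7, 14.5, 0, 0, 0, 1], [23.1, -23.7, 14.5, 0, 0, 0, 1], [23.1, -23.7, 14.5, 0, 0, 0, 1], [23.1, -23.7, 14.5, 0, 0, 0, 1], [23.1, -23.7, 14.5, 0, 0, 0, 1], [23.1, -23.7, 14.5, 0, 0, 0, 1]]]'

```text
time_s: 1.7
eef_pos: [0.6313, -0.1072, 0.062]
eef_rot: [-0.001, 0.999, -0.034, -0.002]
wrist_force: [-0.1, -0.3, -1.1]
opening: 1.0
```

```bash
python3 - <<'E'
from h import *
p,R,o=tcp(); print(o["time_s"],p,R.round(4),o["wrist_force"])
im=camera("wrist"); cv2.imwrite("pics/w1.png",im[...,::-1])
E
```

```text
1.7 [ 0.63134129 -0.10715434  0.0620371 ] [[ 0.9977 -0.0672 -0.0031]
 [-0.0672 -0.9977  0.0019]
 [-0.0032 -0.0017 -1.    ]] [-0.10802866 -0.33060302 -1.08092419]
```

View pics/w1.png

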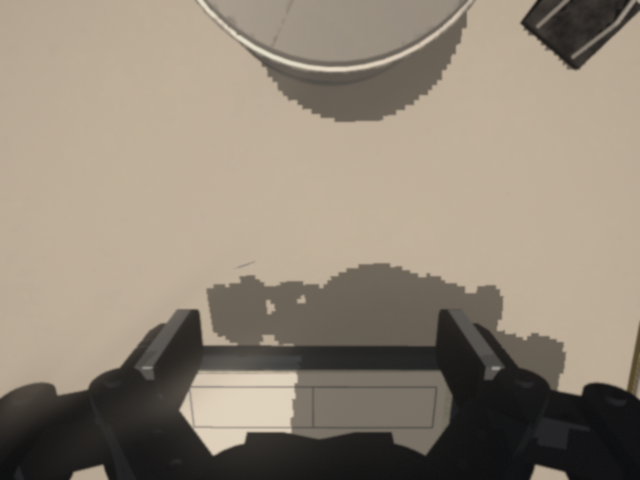

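The wrist view shows the foot end face at rows ~346, cols 205–438, square to the fingers. I cast those pixels onto the ridge-top plane.

```bash
python3 - <<'E'
from h import *
c=get_calibration("wrist"); p,R,o=tcp()
for z in(.0105,0): print(ray(c,[[206,346],[320,346],[438,346]],z))
print(-c["R"].T@c["t"], proj(c,[p+R@[0.011,0,.006],p+R@[-.011,.05,.006],p+R@[-.011,-.05,.006],p+R@[.011,-.05,.006],p+R@[.011,-.042,.006]]))
E
```

```text
[[ 0.60042327 -0.04847602  0.0105    ]
 [ 0.59672055 -0.10541967  0.0105    ]
 [ 0.59283717 -0.16429358  0.0105    ]]
[[ 0.59410379 -0.0446541   0.        ]
 [ 0.5901798  -0.10500062  0.        ]
 [ 0.58606436 -0.16739275  0.        ]]
[ 0.70617337 -0.11243202  0.18620682] [[319.94103544 304.61896206]
 [453.69512348 358.2313955 ]
 [186.0090945  358.01833395]
 [180.07585714 304.46635184]
 [202.43167305 304.49641386]]
```

apply_moves --moves '[[[0, 0, 2.5, 0, 0, 0, 1], [0, 0, 4.0, 0, 0, 0, 1], [0, 0, 4.4, 0, 0, 0, 1], [0, 0, 4.5, 0, 0, 0, 1], [0, 0, 4.5, 0, 0, 0, 1]]]'

```text
time_s: 2.25
eef_pos: [0.6309, -0.1112, 0.0212]
eef_rot: [0.0, 0.999, -0.036, 0.0]
wrist_force: [-0.2, 0.2, -0.5]
opening: 1.001
```

apply_moves --moves '[[[0, 0, 0.2, 0, 0, 0, 1], [0, 0, 0.2, 0, 0, 0, 1], [0, 0, 0.2, 0, 0, 0, 1]]]'

```text
time_s: 2.55
eef_pos: [0.6309, -0.1103, 0.0188]
eef_rot: [0.0, 0.999, -0.035, 0.0]
wrist_force: [-0.9, -0.2, -0.6]
opening: 1.0
```

apply_moves --moves '[[[0, 0, 0.2, 0, 0, 0, 1], [0, 0, 0.4, 0, 0, 0, 1], [0, 0, 0.4, 0, 0, 0, 1], [0, 0, 0.4, 0, 0, 0, 1]]]'

```text
time_s: 2.95
eef_pos: [0.6305, -0.1101, 0.0141]
eef_rot: [-0.0, 0.999, -0.035, -0.0]
wrist_force: [-0.6, 0.6, 1.8]
opening: 1.002
```

apply_moves --moves '[[[0, 0, 0.2, 0, 0, 0, 1], [0, 0, 0.3, 0, 0, 0, 1], [0, 0, 0.3, 0, 0, 0, 1], [0, 0, 0.3, 0, 0, 0, 1]]]'

```text
time_s: 3.35
eef_pos: [0.6306, -0.1102, 0.0112]
eef_rot: [-0.0, 0.999, -0.035, -0.0]
wrist_force: [-1.5, -0.4, 0.3]
opening: 0.995
```

apply_moves --moves '[[[0, 0, 0.1, 0, 0, 0, 1], [-1, 0.1, 0.1, 0, 0, 0, 1], [-2, 0.1, 0.1, 0, 0, 0, 1], [-3, 0.2, 0.1, 0, 0, 0, 1], [-4, 0.3, 0.1, 0, 0, -0.02, 1], [-5, 0.3, 0.1, 0, 0, -0.04, 1], [-6, 0.4, 0.1, 0, 0, -0.06, 1], [-6.5, 0.4, 0.1, 0, 0, -0.07, 1]]]'

```text
time_s: 4.15
eef_pos: [0.5647, -0.1097, 0.0104]
eef_rot: [-0.0, 1.0, 0.0, 0.0]
wrist_force: [1.9, 0.2, -0.8]
opening: 0.998
```

```bash
cat >> h.py <<'E'
def board(name):
    im=camera("top")[...,::-1].copy();cv2.imwrite(f"pics/{name}.png",im);c=get_calibration("top")
    return im,c
E
python3 - <<'E'
from h import *
p,R,o=tcp(); print(o["time_s"],p,R.round(4),o["wrist_force"])
im,c=board("t2")
cv2.imwrite("pics/t2c.png",cv2.resize(im[200:360,140:330],None,fx=3.5,fy=3.5,interpolation=cv2.INTER_CUBIC))
E
```

```text
4.15 [ 0.56466869 -0.10969101  0.01043386] [[ 1.e+00  7.e-04  1.e-04]
 [ 7.e-04 -1.e+00  1.e-04]
 [ 1.e-04 -1.e-04 -1.e+00]] [ 1.94412651  0.19393028 -0.79378024]
```

View pics/t2c.png

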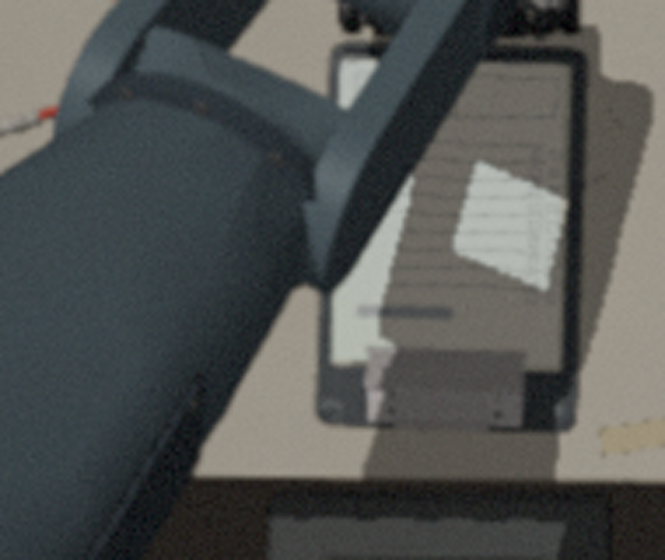

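Seen from above, the board's front edge is at crop (318,422)–(572,432) and the table edge at row ~480. The board is being pushed and is nearly square. I measure the remaining yaw and distance.

```bash
python3 - <<'E'
from h import *
im=cv2.imread("pics/t2.png");c=get_calibration("top")
f=lambda p:np.array(p)/3.5+[140,200]-.5
P=ray(c,f([[325,426],[562,433],[318,405],[574,412],[586,60],[335,60],[574,380],[345,45],[575,48]]),.005)[:,:2];print(P)
for a,b in((0,1),(6,4),(2,5),(7,8)): d=P[b]-P[a]; print(np.degrees(np.arctan2(d[1],d[0])))
E
```

```text
[[ 0.30267895 -0.01790417]
 [ 0.29931727 -0.17130877]
 [ 0.31617022 -0.01322201]
 [ 0.3128193  -0.17897838]
 [ 0.54046937 -0.18560254]
 [ 0.54043112 -0.02126269]
 [ 0.33335017 -0.17889834]
 [ 0.55031134 -0.027679  ]
 [ 0.54833359 -0.17838673]]
-91.25536768486906
-1.8539461271612288
-2.053410317909174
-90.7518566287199
```

apply_moves --moves '[[[-1, 0, 0, 0, 0, 0, 1], [-2, 0, 0, 0, 0, 0, 1], [-3, 0, 0, 0, 0, 0, 1], [-4, 0, 0, 0, 0, 0, 1], [-5, 0, 0, 0, 0, 0, 1], [-6, 0, 0, 0, 0, 0, 1], [-6.5, 0, 0, 0, 0, 0, 1], [-6.5, 0, 0, 0, 0, 0, 1]]]'

```text
time_s: 5.0
eef_pos: [0.4991, -0.1094, 0.01]
eef_rot: [-0.0, 1.0, -0.0, -0.001]
wrist_force: [0.4, 0.6, 0.2]
opening: 1.002
```

```bash
python3 - <<'E'
from h import *
p,R,o=tcp(); print(o["time_s"],p,R.round(4),o["wrist_force"])
im,c=board("t3")
cv2.imwrite("pics/t3c.png",cv2.resize(im[220:370,210:320],None,fx=4,fy=4,interpolation=cv2.INTER_CUBIC))
E
```

```text
5.0 [ 0.4990535  -0.10939132  0.00996864] [[ 1.e+00 -4.e-04 -2.e-03]
 [-4.e-04 -1.e+00  6.e-04]
 [-2.e-03 -6.e-04 -1.e+00]] [0.42548968 0.63633931 0.22381255]
```

View pics/t3c.png

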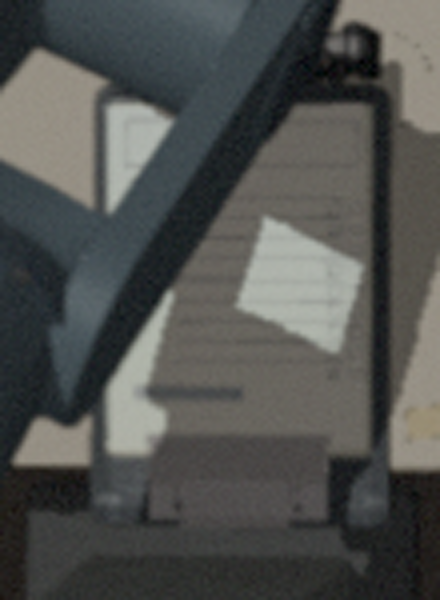

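The board now overhangs: its front edge is at crop row ~522, the table edge at ~467, the clip's back edge at ~437 and the left side at col ~97. I measure these edges at sub-pixel level.

```bash
cat >> h.py <<'E'
def edge1(prof,thr):  # first crossing from >thr to <thr, sub-pixel
    for i in range(len(prof)-1):
        if prof[i]>=thr>prof[i+1]: return i+(prof[i]-thr)/(prof[i]-prof[i+1])
E
python3 - <<'E'
from h import *
g=cv2.GaussianBlur(cv2.imread("pics/t3.png"),(3,3),0)[...,2].astype(float);c=get_calibration("top")
L=[]
for v in list(range(249,262))+list(range(330,336)):
    e=edge1(g[v,228:242],100)
    if e is not None and e>0: L.append([228+e,v])
P=ray(c,L,.005)[:,:2];print("left",P.round(4).tolist());print(np.degrees(np.polyfit(P[:,0],P[:,1],1)[0]))
Rr=[]
for v in range(252,328,4):
    e=edge1(g[v,312:300:-1],np.mean([g[v,306:310].min(),g[v,312:316].mean()]))
    if e is not None: Rr.append([312-e,v])
P=ray(c,Rr,.005)[:,:2];print("right",P.round(4).tolist());print(np.degrees(np.polyfit(P[:,0],P[:,1],1)[0]))
F=[]
for u in list(range(240,252)):
    e=edge1(g[236:250,u],100)
    if e: F.append([u,236+e])
P=ray(c,F,.008)[:,:2];print("foot",P.round(4).tolist())
E=[]
for u in list(range(214,231))+list(range(309,318)):
    e=edge1(g[328:345,u],80)
    if e: E.append([u,328+e])
P=ray(c,E,0)[:,:2];print("edge",P[:,0].round(4).tolist())
s=lambda p:np.array(p)/4+[210,220]-.5
print("clip back",ray(c,s([[160,437],[325,438]]),.012),"front",ray(c,s([[120,520],[365,524]]),.003))
E
```

```text
left [[0.4662, -0.0186], [0.464, -0.0186], [0.4617, -0.0187], [0.4594, -0.0187], [0.4571, -0.0188], [0.4549, -0.0189], [0.4526, -0.0189], [0.4503, -0.019], [0.448, -0.0189], [0.4457, -0.0189], [0.4435, -0.0189], [0.4412, -0.0189], [0.4389, -0.0189], [0.2829, -0.0178], [0.2806, -0.0178], [0.2783, -0.0179], [0.2761, -0.0179], [0.2738, -0.0178], [0.2716, -0.0172]]
-0.3532724545784748
right [[0.4598, -0.1888], [0.4508, -0.1876], [0.4417, -0.1874], [0.4327, -0.1869], [0.4236, -0.1869], [0.4146, -0.1869], [0.4056, -0.187], [0.3965, -0.1871], [0.3875, -0.1871], [0.3785, -0.1873], [0.3695, -0.1871], [0.3605, -0.1874], [0.3515, -0.1884], [0.3425, -0.1887], [0.3336, -0.1911], [0.3246, -0.1931], [0.3156, -0.1915], [0.3066, -0.1892], [0.2976, -0.1875]]
1.1197818301674174Traceback (most recent call last):
  File "<stdin>", line 17, in <module>
  File "h.py", line 9, in ray
    s=cv2.undistortPoints(px,k,np.array([c["k1"],0,0,0.]))[:,0]
      ~~~~~~~~~~~~~~~~~~~^^^^^^^^^^^^^^^^^^^^^^^^^^^^^^^^^
cv2.error: OpenCV(4.12.0) /io/opencv/modules/calib3d/src/undistort.dispatch.cpp:347: error: (-215:Assertion failed) CV_IS_MAT(_src) && CV_IS_MAT(_dst) && (_src->rows == 1 || _src->cols == 1) && (_dst->rows == 1 || _dst->cols == 1) && _src->cols + _src->rows - 1 == _dst->rows + _dst->cols - 1 && (CV_MAT_TYPE(_src->type) == CV_32FC2 || CV_MAT_TYPE(_src->type) == CV_64FC2) && (CV_MAT_TYPE(_dst->type) == CV_32FC2 || CV_MAT_TYPE(_dst->type) == CV_64FC2) in function 'cvUndistortPointsInternal'
```

```bash
python3 - <<'E'
from h import *
g=cv2.GaussianBlur(cv2.imread("pics/t3.png"),(3,3),0)[...,2].astype(float);c=get_calibration("top")
print(g[234:252,244].round(),g[325:345,222].round(),g[325:360,237].round())
for u in (240,244,248):
  i=230+np.argmin(np.diff(g[230:248,u])); print("foot",u,i,ray(c,[u,i+.5],.008)[0,:2])
for u in (216,222,228,312,316):
  i=325+np.argmin(np.diff(g[325:345,u])); print("edge",u,i,ray(c,[u,i+.5],0)[0,:2])
s=lambda p:np.array(p)/4+[210,220]-.5
print("clip back",ray(c,s([[160,437],[325,438]]),.012),"front",ray(c,s([[120,520],[365,524]]),.003))
E
```

```text
[ 59.  58.  56.  54.  53.  50.  48.  45.  42.  45.  65. 105. 148. 170.
 171. 166. 166. 170.] [114. 138. 147. 149. 149. 149. 148. 148. 148. 147. 132.  93.  53.  35.
  31.  27.  24.  26.  29.  29.] [145. 144. 142. 141. 142. 146. 145. 132. 107.  83.  71.  67.  66.  66.
  66.  65.  65.  68.  79.  88.  86.  75.  65.  60.  59.  58.  58.  60.
  61.  61.  62.  62.  61.  56.  50.]
foot 240 238 [ 0.49000493 -0.03375225]
foot 244 238 [ 0.49001751 -0.04291676]
foot 248 231 [ 0.50599612 -0.0518326 ]
edge 216 335 [0.26933402 0.02055858]
edge 222 336 [0.26724829 0.00671275]
edge 228 336 [ 0.26742439 -0.00708692]
edge 312 337 [ 0.26671054 -0.19806856]
edge 316 337 [ 0.26674274 -0.20710376]
clip back [[ 0.28687969 -0.05828282  0.012     ]
 [ 0.28701809 -0.15094191  0.012     ]] front [[ 0.23876312 -0.03418828  0.003     ]
 [ 0.23775159 -0.17291658  0.003     ]]
```

apply_moves --moves '[[[-0.7, 0, 0, 0, 0, 0, 1], [-1.4, 0, 0, 0, 0, 0, 1], [-2.1, 0, 0, 0, 0, 0, 1], [-2.5, 0, 0, 0, 0, 0, 1], [-2.7, 0, 0, 0, 0, 0, 1], [-2.7, 0, 0, 0, 0, 0, 1], [-2.7, 0, 0, 0, 0, 0, 1]]]'

```text
time_s: 5.75
eef_pos: [0.4731, -0.1095, 0.0101]
eef_rot: [-0.0, 1.0, -0.0, -0.001]
wrist_force: [-0.0, 0.3, 0.5]
opening: 0.999
```

apply_moves --moves '[[[0.5, 0, 0, 0, 0, 0, 1], [2, 0, 0, 0, 0, 0, 1], [3, 0, -2, 0, 0, 0, 1], [3, 0, -6, 0, 0, 0, 0.5], [3, 0, -8, 0, 0, 0, 0], [3, 0, -8, 0, 0, 0, 0], [3, 0, -8, 0, 0, 0, 0]]]'

```text
time_s: 6.45
eef_pos: [0.5038, -0.1096, 0.0903]
eef_rot: [0.0, 1.0, -0.0, 0.0]
wrist_force: [-0.5, -0.1, -1.2]
opening: 0.333
```

```bash
python3 - <<'E'
from h import *
p,R,o=tcp(); print(o["time_s"],p,R.round(4),o["wrist_force"],o["opening"])
im,c=board("t4")
a=cv2.resize(im[230:380,200:330],None,fx=4,fy=4,interpolation=cv2.INTER_CUBIC)
cv2.imwrite("pics/t4c.png",a)
E
```

```text
6.45 [ 0.50377351 -0.10960577  0.09029008] [[ 1.e+00 -0.e+00  4.e-04]
 [-0.e+00 -1.e+00 -2.e-04]
 [ 4.e-04  2.e-04 -1.e+00]] [-0.53642802 -0.05915476 -1.15247548] 0.3327662682565414
```

View pics/t4c.png

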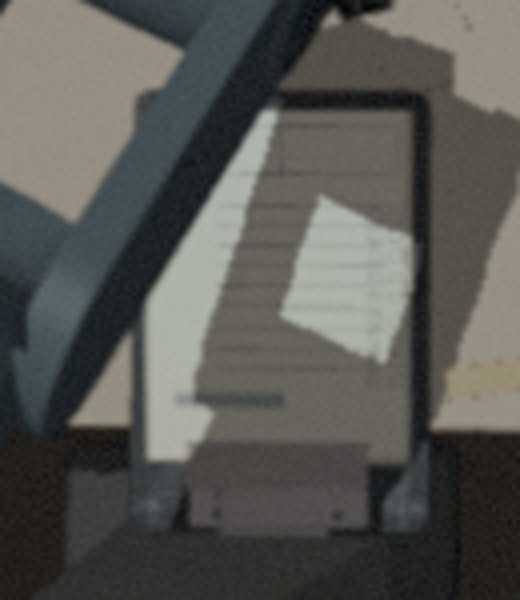

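The whole clip is past the edge: its back is at crop row ~443, the table edge at ~430, the foot at ~93 and the front at ~530. I compute the overhang and yaw.

```bash
python3 - <<'E'
from h import *
im=cv2.imread("pics/t4.png");g=cv2.GaussianBlur(im,(3,3),0)[...,2].astype(float);c=get_calibration("top")
F=[]
for u in range(272,304,3):
  d=np.diff(g[246:258,u]); i=246+np.argmin(d[:9]); F.append([u,i+.5])
P=ray(c,F,.0105)[:,:2]; print("foot top x",P[:,0].round(4),np.degrees(np.polyfit(P[:,1],P[:,0],1)[0]))
rr=[]
for v in range(262,330,5):
  d=np.diff(g[v,300:314]); k=np.argmax(d); rr.append([300+k+.5,v])
P=ray(c,rr,.005)[:,:2]; print("right",P[:,1].round(4),np.degrees(np.polyfit(P[:,0],P[:,1],1)[0]))
s=lambda p:np.array(p)/4+[200,230]-.5
P=ray(c,s([[132,325],[131,425],[425,110],[428,440]]),.005);print("sides",P[:,:2])
print("clipback",ray(c,s([[190,443],[365,445]]),.014)[:,:2],"front",ray(c,s([[160,528],[400,531]]),.003)[:,:2],"edge",ray(c,s([[110,430],[450,432]]),0)[:,:2])
print("sheet end / jaw", [(v,g[v,270].round()) for v in range(336,348)])
E
```

```text
foot top x [0.4582 0.4582 0.4582 0.4583 0.4583 0.4583 0.4583 0.4583 0.4583 0.4584
 0.4584] -0.13885658856872615
right [-0.1875 -0.1875 -0.1853 -0.1854 -0.1877 -0.1877 -0.1878 -0.1856 -0.1879
 -0.1856 -0.1879 -0.188  -0.1858 -0.1971] 1.5165359578734952
sides [[ 0.32629107 -0.01803321]
 [ 0.26989055 -0.01788672]
 [ 0.44848781 -0.18344476]
 [ 0.26283103 -0.18589709]]
clipback [[ 0.26137854 -0.05314117]
 [ 0.26109137 -0.15120634]] front [[ 0.21163092 -0.03428784]
 [ 0.21127948 -0.17016977]] edge [[ 0.26626168 -0.00479603]
 [ 0.26671054 -0.19806856]]
sheet end / jaw [(336, np.float64(103.0)), (337, np.float64(105.0)), (338, np.float64(104.0)), (339, np.float64(99.0)), (340, np.float64(89.0)), (341, np.float64(78.0)), (342, np.float64(73.0)), (343, np.float64(72.0)), (344, np.float64(73.0)), (345, np.float64(73.0)), (346, np.float64(74.0)), (347, np.float64(74.0))]
```

Every estimate puts clip_back 3–7 mm past the edge, with yaw under 0.5°. Next I press with the shut fingertips at about (0.38, -0.103) on the sheets.

apply_moves --moves '[[[-4, -0.2, 0, 0, 0, 0, 0], [-8, -0.5, 0, 0, 0, 0, 0], [-11, -0.6, 0, 0, 0, 0, 0], [-12.4, -0.6, 0, 0, 0, 0, 0], [-12.4, -0.6, 2, 0, 0, 0, 0], [-12.4, -0.6, 4, 0, 0, 0, 0], [-12.4, -0.6, 5, 0, 0, 0, 0], [-12.4, -0.6, 5, 0, 0, 0, 0]]]'

```text
time_s: 7.3
eef_pos: [0.3777, -0.1025, 0.0383]
eef_rot: [-0.001, 1.0, -0.0, -0.002]
wrist_force: [-0.2, -0.3, 0.5]
opening: -0.001
```

apply_moves --moves '[[[0, 0, 0.2, 0, 0, 0, 0], [0, 0, 0.4, 0, 0, 0, 0], [0, 0, 0.6, 0, 0, 0, 0], [0, 0, 0.8, 0, 0, 0, 0], [0, 0, 0.8, 0, 0, 0, 0], [0, 0, 0.8, 0, 0, 0, 0]]]'

```text
time_s: 7.9
eef_pos: [0.3796, -0.1037, 0.0324]
eef_rot: [0.0, 1.0, -0.0, 0.0]
wrist_force: [-0.2, 0.4, 0.7]
opening: 0.002
```

apply_moves --moves '[[[0, 0, 0.2, 0, 0, 0, 0], [0, 0, 0.4, 0, 0, 0, 0], [0, 0, 0.5, 0, 0, 0, 0], [0, 0, 0.5, 0, 0, 0, 0], [0, 0, 0.5, 0, 0, 0, 0]]]'

```text
time_s: 8.4
eef_pos: [0.3795, -0.1036, 0.0272]
eef_rot: [-0.0, 1.0, -0.0, -0.0]
wrist_force: [0.0, -0.5, -0.1]
opening: 0.001
```

apply_moves --moves '[[[0, 0, 0.1, 0, 0, 0, 0], [0, 0, 0.1, 0, 0, 0, 0], [0, 0, 0.1, 0, 0, 0, 0]]]'

```text
time_s: 8.7
eef_pos: [0.3795, -0.1036, 0.0263]
eef_rot: [-0.0, 1.0, -0.0, -0.0]
wrist_force: [0.4, -0.2, 0.2]
opening: -0.0
```

apply_moves --moves '[[[0, 0, 0.1, 0, 0, 0, 0], [0, 0, 0.1, 0, 0, 0, 0], [0, 0, 0.1, 0, 0, 0, 0]]]'

```text
time_s: 9.0
eef_pos: [0.3797, -0.1037, 0.0255]
eef_rot: [0.0, 1.0, -0.0, 0.0]
wrist_force: [-0.4, -0.1, 5.2]
opening: 0.0
```

apply_moves --moves '[[[0, 0, 0.05, 0, 0, 0, 0], [0, 0, 0.05, 0, 0, 0, 0], [0, 0, 0.05, 0, 0, 0, 0]]]'

```text
time_s: 9.3
eef_pos: [0.3797, -0.1037, 0.0255]
eef_rot: [0.0, 1.0, 0.0, -0.0]
wrist_force: [-4.1, 2.2, 13.3]
opening: 0.004
```

apply_moves --moves '[[[0, 0, 0, 0, 0, 0, 0], [0, 0, 0, 0, 0, 0, 0], [0, 0, 0, 0, 0, 0, 0], [0, 0, 0, 0, 0, 0, 0], [0, 0, 0, 0, 0, 0, 0]]]'

```text
time_s: 9.8
eef_pos: [0.3797, -0.1037, 0.0255]
eef_rot: [0.0, 1.0, 0.0, -0.0]
wrist_force: [-4.3, 2.1, 14.2]
opening: -0.001
```

```bash
python3 - <<'E'
from h import *
p,R,o=tcp(); print(o["time_s"],p,o["wrist_force"],o["opening"])
im,c=board("t5")
a=cv2.resize(im[230:380,200:330],None,fx=4,fy=4,interpolation=cv2.INTER_CUBIC)
cv2.imwrite("pics/t5c.png",np.hstack([a,cv2.resize(im[200:360,130:200],None,fx=3.75,fy=3.75)]))
E
```

```text
9.8 [ 0.3797091  -0.10371855  0.02549075] [-4.30459808  2.12232493 14.15672603] -0.0013091886100211907
```

View pics/t5c.png

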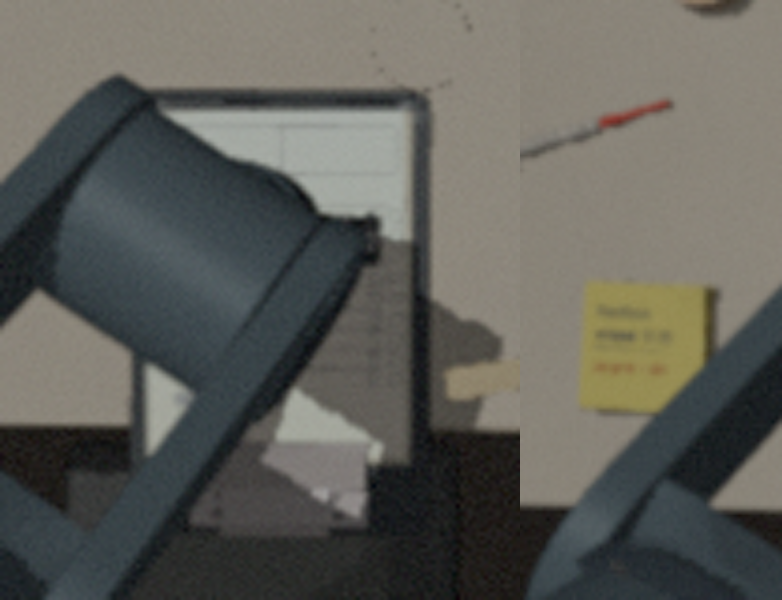

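The board has not moved under the press: foot at row ~93, clip back at ~443, table edge at ~430. The notes are untouched and the press is steady at about 14 N, so I hand in.

```bash
python3 -c "
from bench import *
print(hand_in())"
```

```text
the job is handed in; nothing more can be done
None
```

I pushed the clipboard by its foot end with both open fingertips, squaring it on the way, until the whole clip was past the front edge. I then pressed the shut fingertips on the sheets at about (0.38, -0.10), over the table, and handed the job in while still holding it down, at about 10 s of the 54 s allowed.

**Overhang:** the last measurements put the point just behind the clip 3 to 7 mm past the edge. The estimates from the foot, clip back, board front and fingertip position disagree by about 4 mm, but all are past the edge and within a finger's width.

**Squareness:** the foot edge reads about 0.1° off. An automatic fit of the right side read 1.5°, but shadow and one outlier spoiled it. Points picked by hand along the two sides gave about 0.1° (left) and 0.8° (right).

**Press:** it held steady at about 14 N downwards, with about 5 N sideways, and the board had not moved in the last picture.

**Other things:** the sticky notes look untouched in the last picture. I did not check the marker, thermometer or tape roll again at the end, but the arm's path stayed clear of them.

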